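# Seat the proud tube under the block heater's push-latch lid

## Task

One of the four red-capped tubes in the block heater stands proud of the others. Press on the front edge of the heater's lid so that its push latch lets go and the lid springs open, push the proud tube down with a fingertip until it is fully home in its well, then push the lid down again until it latches and stays shut by itself. Do not pull any tube up, and leave the other things on the bench where they are.

Things in the scene. Friction and masses are not known exactly. Their poses are not given: they have to be found in the camera images.
- heater: Light grey dry-block heater with a dark sloping panel in front, fixed; 196 mm deep, 156 wide; the deck round its block is 124 mm high. Origin: centre of the underside; x points to its back (the lid's hinge), y left, z up. Four tubes stand in a row of wells at x = -30 mm, y = -42, -14, 14, 42 mm; wells behind are empty. Near the tubes nothing fixed is higher than 126 mm.
- lid (a joint): Lid with dark frame and clear window; rad. Shut and latched: 0 to 0.01; fully open: 1.10 (up and away from the robot). Push-push latch: press the shut lid in to its stop (-0.073; 8 mm at the front edge), let go: a damped spring lifts it open in 1.5 s. From open, push it down to the same stop, let go: it latches. Short of -0.06 it may not trip. Takes about 3 N at the front edge, more at the stop.
- lid_press (a point): Middle of the black ribbed pad (13 x 46 mm) on the lid's outer face at its front edge, moving with the lid: 98 mm from the hinge axis, 8.5 mm above the lid's underside. The rounded front edge is 14 mm farther out; the window, 19 mm high, begins 11 mm behind. When open the outer face looks up and away from the robot; push it here toward the robot and down, in an arc about the hinge.
- lid_hinge (a point): Middle of the lid's hinge axis: parallel to the heater's y axis, 50 mm behind its origin, 142 mm above the bench, in the plane of the lid's underside. The lid is 152 mm wide, 8 mm thick at its frame.
- sample_a (a joint): Red-capped sample tube in one of the four wells (which one varies), held by a snug collar. Value in m: 0 = fully home on the well's bottom, 0.013 to 0.018 = standing proud. It slides only up and down, stays where it is left and takes about 3 N to push. Exactly one of sample_a to sample_d starts proud.
- sample_a_cap (a point): Centre of the top of sample_a's red cap (16 mm across, 17 tall), 132 mm above the bench when home. Caps are 28 mm apart. The open lid's front edge stands some 23 mm behind the row and 100 mm above it: lean the gripper about 20 degrees back toward the robot, or keep its body clear of the lid.
- sample_b (a joint): Another red-capped tube, like sample_a. Value in m: 0 = fully home, 0.013 to 0.018 = proud.
- sample_b_cap (a point): Centre of the top of sample_b's red cap (16 mm across, 17 mm tall); 132 mm above the bench when the tube is home. 
- sample_c (a joint): Another red-capped tube, like sample_a. Value in m: 0 = fully home, 0.013 to 0.018 = proud.
- sample_c_cap (a point): Centre of the top of sample_c's red cap (16 mm across, 17 mm tall); 132 mm above the bench when the tube is home. 
- sample_d (a joint): Another red-capped tube, like sample_a. Value in m: 0 = fully home, 0.013 to 0.018 = proud.
- sample_d_cap (a point): Centre of the top of sample_d's red cap (16 mm across, 17 mm tall); 132 mm above the bench when the tube is home. 
- timer: Small white bench timer with three round keys, 62 x 66 x 19 mm, left of the heater; leave alone. Origin: centre of its underside.
- reagent_bottle: Clear reagent bottle with an orange cap, 70 mm across, 143 mm tall, left of the heater; leave alone. Origin: centre of its underside.
- spout_bottle: Orange squeeze bottle with a black spout, 65 mm across, 126 mm tall, behind on the left; leave alone. Origin: centre of its underside.
- loose_tube: Red-capped tube lying on the bench, 102 mm long, 17 mm thick, right of the heater; leave alone. Origin: under its middle.
- tape_roll: Roll of cream label tape, 65 mm across, 19 mm high, on the right; leave alone. Origin: centre of its underside.
- marker_blue: White marker pen with a blue cap, 136 mm long, lying on the far right; leave alone. Origin: under its middle.

How it is judged:
On the way, in this order (a step that is already met when the one before it is completed fails the run):
1. the lid has sprung open (value of joint lid above 0.9 rad), for 0.2 s.
2. the proud tube is home while the lid stands open (value of joint each of sample_a, sample_b, sample_c, sample_d below 0.003 m and value of joint lid above 0.5 rad), for 0.2 s.
At the end, for the whole second after the job is handed in: The lid is latched shut by itself (within 0.02 rad of 0) and still, and all four tubes are within 3 mm of fully home in their wells (value of joint lid between -0.02 and 0.02 rad and velocity of joint lid between -0.05 and 0.05 rad/s and value of joint each of sample_a, sample_b, sample_c, sample_d below 0.003 m); the robot touches nothing.
It fails at once if a tube is pulled up out of its well (value of joint sample_b above 0.024 m or value of joint any of sample_a, sample_c, sample_d above 0.005 m).
It fails at once if something else on the bench is moved by more than 25 mm (distance of any of timer, reagent_bottle, spout_bottle, loose_tube, tape_roll, marker_blue from where it was at the start of the episode above 0.025 m).
It also fails if it takes over 58 s, if anything falls off the work surface, if the arm or the gripper's body presses on something with over 40 N, if the wrist force passes 120 N, or if a joint passes its speed limit or range.

## Robot

A 6-joint arm with a two-finger parallel gripper is mounted at the origin on a cart in front of the work surface, level with it; the furniture and walls round the work are solid. World frame = base frame: x ahead of the robot, y to its left, z up, the work surface at z = 0. Lengths are in m, angles in rad, forces in N, time in s.
With the tool pointing down it reaches from about 0.325 to 0.775 m from the base axis. Payload 5.5 kg.
Tool frame: the origin (TCP) lies midway between the tips of the shut fingers; the grasp point (between the pads) lies 19 mm behind it; z points along the fingers, y is the direction in which the jaws open and shut (so a half turn about z gives the same grasp; the last joint's range is limited). The gripper opens to 85 mm and grips with 20 to 120 N. Pads are 22 mm wide; open, the fingers measure 114 mm over their backs; the gripper's body (76 mm by 85 mm) begins 54 mm behind the grasp point. The pads swing forward as they close: fully open they stand 13 mm farther back than shut.
Start: joints at [1.082, 0.091, 1.231, -0, 1.82, -0.057], TCP at [0.251, 0.545, 0.231] pointing down, gripper open.
Joint ranges: [-2.87, 2.87], [-0.86, 2.18], [0.17, 2.46], [-1.51, 4.65], [0.06, 2.69], [-2.65, 2.65]. Speed limits (rad/s): [2.57, 2.57, 3.01, 3.14, 3.14, 3.14].

## Interface

Orientations are given as a rotation vector (axis times angle).
In Python, from station import robot gives the robot as it stands. The module is installed in compiled form; this text tells all that it offers.
- The arm moves only by the tool move_arm, never from a script. Its arguments are lists of equal length, an entry for each row: "travel": the shift along the tool's x, y, z in m, a list of three; "angular": the turn, a rotation vector about the tool's x, y, z in rad, a list of three; "fingers": the finger opening in m, from 0 to 0.0854. In form: {"travel": [[dx, dy, dz], ...], "angular": [[rx, ry, rz], ...], "fingers": [fingers, ...]}. A call has 1 to 5 rows; each row shifts and turns the pose as measured when the row begins, along the tool's axes as they then stand; what a row does not reach is not made up. A row lasts 1/12 s, in which the tool goes at most 41.7 mm and 7.16 degrees, less where a joint would pass 70% of its speed; a pose out of reach is approached as far as the arm can. A call is refused whole if a number of a shift passes 0.0417 or a number of a turn 0.125, either way. A call with a gripper value outside its range is refused whole. The fingers move at their own pace and stop on an object; "grip_force" is the grip in N (left out, the last holds). Time passes only in rows, so rows that do not move let the fingers close. It gives the time, the measured TCP pose, the force and the opening at its end, in the units of the state.
- robot.sense(): the state, without advancing time (a new reading comes with each control period).
- robot.capture(name): name is "scene" or "top"; returns (picture, depth): 480x640x3 uint8, blue, green, red; 480x640 float32, m along the optical axis (not along the pixel's ray), 0 where there is no reading.
- robot.camera_model(name): a dict with "fovy" (degrees; the focal length in pixels is half the picture's height over the tangent of half this angle, whatever the lens; pixels are square), "cx", "cy" (the principal point, pixels), "R" (3x3) and "t" (3): a world point X has camera coordinates R X + t. Camera axes: x right, y down, z forward; pixel columns grow to the right and rows downward; lengths in m; the calibration is good to about 2 mm. A picture is of the moment at which its call begins. camera_model takes no time and is no camera call.
- robot.hand_in(): hands the job in, once; it reports no verdict.
The state is a dict: "time_s": time; "joints": joint angles; "joint_velocities": joint speeds; "joint_efforts": joint torques, N m; "tcp_pos": TCP position; "tcp_rot": TCP orientation; "wrist_force": force on the tool from outside, world axes, zero at the start; "ft_torque": the same for the moment, N m; "grip_width": finger opening in m.
Only numpy, scipy, OpenCV 4.12 (cv2) and the standard library are available. Lean on these libraries where they do the work, as an engineer would, in place of code of your own. Each camera call takes 0.05 s, during which the arm holds its last target.

## Working session

There is one attempt and no reset: what is moved stays moved. The work goes in short steps, Python scripts to look and compute and a tool call to move; the robot and the scene stay as the last step left them, time stands still between calls to the robot, and variables do not carry over. Pictures are saved under pics/ and viewed, and the job is handed in when it is done.

Besides the shell and the picture viewer there is one more tool, called after "Emit:" by a JSON object that holds its "fn" and its "kwargs". move_arm: Moves the arm, as the interface text tells. Its arguments: {"type":"object","properties":{"travel":{"type":"array","items":{"type":"array","items":{"type":"number"}}},"angular":{"type":"array","items":{"type":"array","items":{"type":"number"}}},"fingers":{"type":"array","items":{"type":"number"}},"grip_force":{"type":"number"}},"required":["travel","angular","fingers"]}

```bash
mkdir -p pics
python3 - <<'E'
from station import robot
import cv2,numpy as np,pickle
d={}
for n in("scene","top"):
    p,z=robot.capture(n); cv2.imwrite(f"pics/{n}0.png",p); d[n]=(p,z,robot.camera_model(n)); print(n,d[n][2])
pickle.dump(d,open("d0.pkl","wb"))
s=robot.sense();print(s)
E
```

```text
scene {'fovy': 52.35952192152645, 'cx': 316.01514746118585, 'cy': 242.87238073075605, 'R': array([[ 0.84111781, -0.5407721 ,  0.00929334],
       [-0.25410573, -0.41028805, -0.87583903],
       [ 0.47744225,  0.73432231, -0.48251387]]), 't': array([-0.52444171,  0.2179281 ,  1.19441582])}
top {'fovy': 49.758857874209305, 'cx': 318.5654916410737, 'cy': 238.91766095141057, 'R': array([[ 0.00412852, -0.9998439 , -0.01717933],
       [-0.98494024, -0.00109636, -0.17289164],
       [ 0.17284581,  0.0176344 , -0.98479102]]), 't': array([-0.0860127 ,  0.5546595 ,  1.75511064])}
{'time_s': 0.1, 'joints': array([ 1.08229460e+00,  9.18302578e-02,  1.23179167e+00,  1.49561640e-05,
        1.81980536e+00, -5.66908004e-02]), 'joint_velocities': array([-0.00059351, -0.0011935 , -0.00343149, -0.00048158,  0.00055556,
       -0.00098344]), 'joint_efforts': array([ 2.40999972e-03, -4.60217786e+01, -4.19217467e+01, -1.22807501e-05,
        1.06525232e-02,  4.75072090e-05]), 'tcp_pos': array([0.25098033, 0.54470064, 0.23022119]), 'tcp_rot': array([-6.72914838e-01, -3.06815765e+00,  2.76885155e-03]), 'wrist_force': array([0.41274715, 0.2689763 , 0.19806659]), 'ft_torque': array([-0.02406607, -0.0132589 , -0.04258574]), 'grip_width': 0.08514637912126337}
```

View pics/scene0.png

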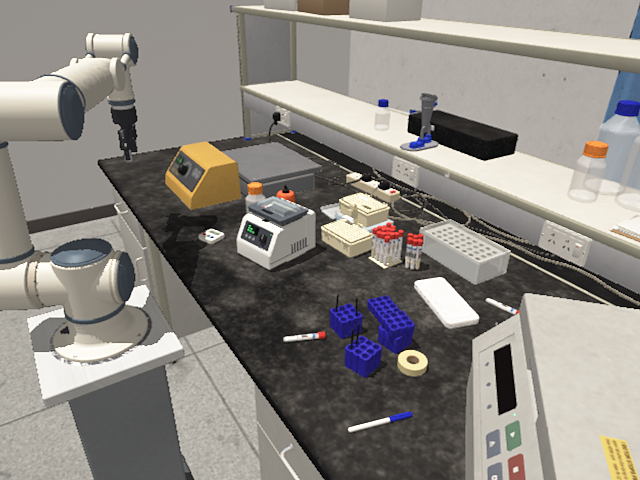

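View pics/top0.png

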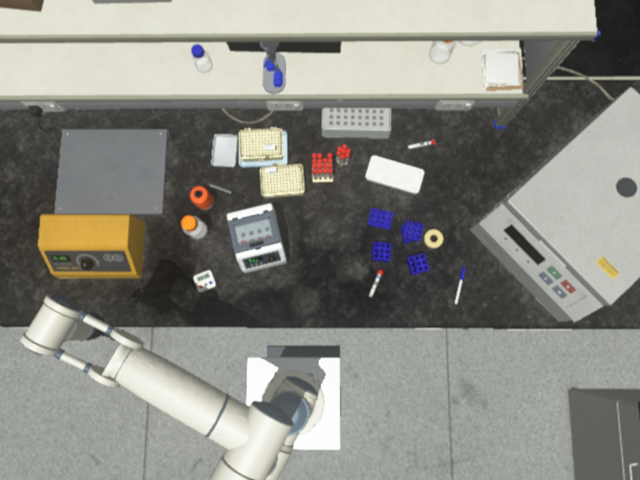

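The heater is near (257,238) in the top view and (277,235) in the scene view, with the lid shut. I'll enlarge both.

Run:
```python
import cv2,pickle
d=pickle.load(open("d0.pkl","rb"))
a=d["top"][0][190:290,205:305]; b=d["scene"][0][180:280,225:325]
cv2.imwrite("pics/ct.png",cv2.resize(a,(600,600),interpolation=cv2.INTER_CUBIC))
cv2.imwrite("pics/cs.png",cv2.resize(b,(600,600),interpolation=cv2.INTER_CUBIC))
```

```text
(no output)
```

View pics/ct.png

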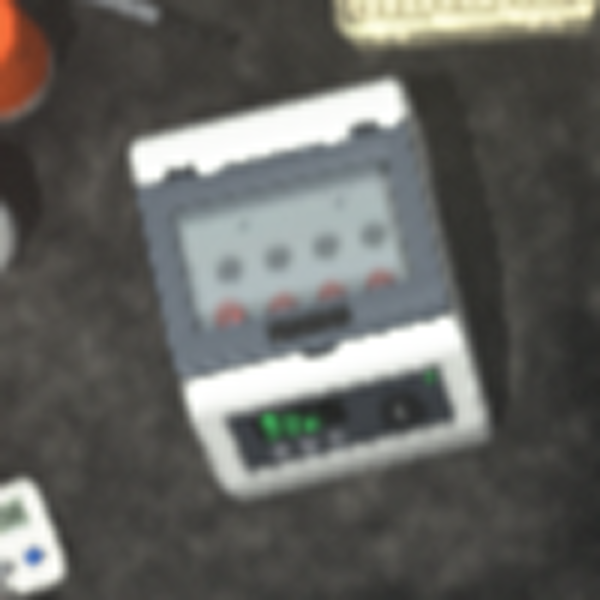

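View pics/cs.png

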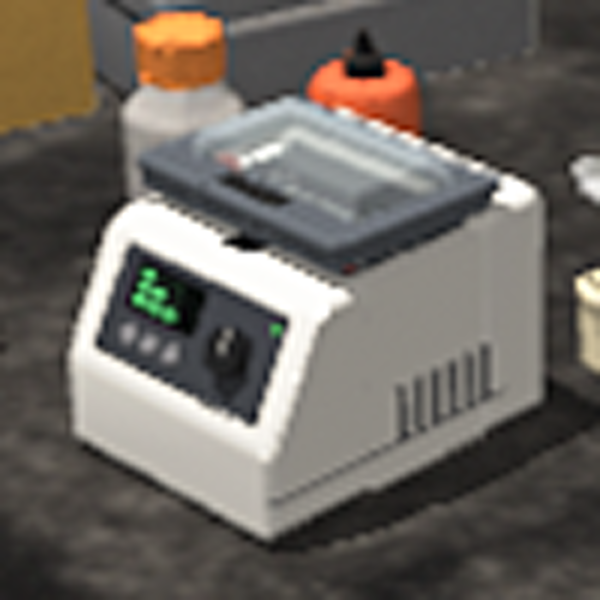

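```bash
cat > h.py <<'E'
import numpy as np,pickle,cv2
def ray(m,u,v,z,H=480):
    f=H/2/np.tan(np.radians(m["fovy"])/2)
    R=np.array(m["R"]);t=np.array(m["t"]);C=-R.T@t
    d=R.T@np.array([(u-m["cx"])/f,(v-m["cy"])/f,1.]);return C+d*(z-C[2])/d[2]
def proj(m,X):
    f=240/np.tan(np.radians(m["fovy"])/2);c=np.array(m["R"])@X+m["t"];return np.array([m["cx"]+f*c[0]/c[2],m["cy"]+f*c[1]/c[2]])
E
python3 - <<'E'
from h import *
d=pickle.load(open("d0.pkl","rb"))
def T(x,y,z):return ray(d["top"][2],(x+.5)/6-.5+205,(y+.5)/6-.5+190,z)
def S(x,y,z):return ray(d["scene"][2],(x+.5)/6-.5+225,(y+.5)/6-.5+180,z)
for n,a in dict(padT=T(308,323,.1505),fl=T(183,375,.146),fr=T(462,318,.146),bl=T(137,190,.15),br=T(408,125,.15),bodyfl=T(240,498,.02),bodyfr=T(490,435,.02),padS=S(255,190,.1505),sfl=S(143,165,.15),sfr=S(345,255,.15)).items():print(n,a.round(4))
a,b=T(183,375,.146),T(462,318,.146);v=(a-b);print(np.hypot(*v[:2]),np.degrees(np.arctan2(-v[0],v[1])))
a,b=T(137,190,.15),T(408,125,.15);v=(a-b);print(np.hypot(*v[:2]),np.degrees(np.arctan2(-v[0],v[1])))
# depth on top view
z=d["top"][1];m=d["top"][2]
f=240/np.tan(np.radians(m["fovy"])/2)
for (u,v) in [(256,243),(240,245),(278,239),(235,225),(230,208),(272,208),(262,228),(243,243),(252,241)]:
    c=np.array([(u-m["cx"])/f,(v-m["cy"])/f,1])*z[v,u];print(u,v,(m["R"].T@(c-m["t"])).round(4))
E
```

```text
padT [0.5216 0.1193 0.1505]
fl [0.4934 0.1878 0.146 ]
fr [0.5252 0.0353 0.146 ]
bl [0.596  0.2158 0.15  ]
br [0.6328 0.0667 0.15  ]
bodyfl [0.4396 0.1749 0.02  ]
bodyfr [0.477  0.0292 0.02  ]
padS [0.5229 0.116  0.1505]
sfl [0.489 0.173 0.15 ]
sfr [0.5259 0.0301 0.15  ]
0.155719661366574 11.795300616293217
0.15362185028585887 13.862654564866947
256 243 [0.524  0.1199 0.1441]
240 245 [0.5149 0.1701 0.1585]
278 239 [0.536  0.0467 0.153 ]
235 225 [0.5799 0.1872 0.1667]
230 208 [0.675  0.2365 0.007 ]
272 208 [0.6449 0.0706 0.1337]
262 228 [0.5686 0.0974 0.1736]
243 243 [0.5225 0.1614 0.1528]
252 241 [0.5294 0.1322 0.1519]
```

Run:
```python
from h import *
from scipy.optimize import least_squares
d=pickle.load(open("d0.pkl","rb"))
t=lambda x,y:np.array([(x+.5)/6-.5+205,(y+.5)/6-.5+190]);s=lambda x,y:np.array([(x+.5)/6-.5+225,(y+.5)/6-.5+180])
obs=[("top",(-.048,0,.1505),t(308,323)),("scene",(-.048,0,.1505),s(255,190)),
("top",(-.062,.076,.146),t(183,378)),("top",(-.062,-.076,.146),t(462,318)),
("scene",(-.062,.076,.15),s(138,160)),("scene",(-.062,-.076,.15),s(345,255)),
("scene",(-.098,.078,.0),s(75,432)),("scene",(-.098,-.078,.0),s(270,542)),("scene",(.098,-.078,.0),s(540,410)),
("top",(-.098,-.078,.02),t(490,435)),("top",(-.098,.078,.02),t(238,498))]
def W(p,h):
    c,q=np.cos(p[2]),np.sin(p[2]);return np.array([p[0]+c*h[0]-q*h[1],p[1]+q*h[0]+c*h[1],h[2]])
r=lambda p:np.concatenate([proj(d[n][2],W(p,h))-o for n,h,o in obs])
q=least_squares(r,[.56,.12,.21],loss="soft_l1");p=q.x;print(p,q.fun.reshape(-1,2).round(1))
np.save("pose.npy",p)
for n,h in dict(pad=(-.048,0,.1505),hinge=(.05,0,.142)).items():print(n,W(p,h))
ims={n:d[n][0].copy() for n in d}
big={n:cv2.resize(ims[n],None,fx=6,fy=6,interpolation=cv2.INTER_CUBIC) for n in d}
def dot(h,c):
    for n in big:
        u=(proj(d[n][2],W(p,h))+.5)*6-.5;cv2.circle(big[n],tuple(int(a) for a in u),4,c,-1)
for y in(-.042,-.014,.014,.042):
    print(y,W(p,(-.03,y,.132)));dot((-.03,y,.132),(0,255,0));dot((-.03,y,.147),(255,0,255))
for x,y,z in[(-.062,.076,.15),(-.062,-.076,.15),(-.048,0,.1505),(-.098,.078,0),(-.098,-.078,0),(.098,-.078,0),(.05,.076,.15),(.05,-.076,.15)]:dot((x,y,z),(255,255,0))
o=np.hstack([big["top"][1140:1740,1230:1830],big["scene"][1080:1680,1350:1950]])
cv2.imwrite("pics/ov.png",cv2.resize(o,(800,400)))
cv2.imwrite("pics/ovt.png",big["top"][1140:1740,1230:1830])
```

```text
[0.56577207 0.12646587 0.22596746] [[ 1.1  0.8]
 [-1.1  0.3]
 [ 0.3  1. ]
 [-1.   0.9]
 [-1.3 -0.7]
 [-2.5 -0.8]
 [ 2.6  0.4]
 [ 2.7  0.7]
 [ 3.7 -0.2]
 [ 0.2 -3. ]
 [-1.2 -3.7]]
pad [0.51899233 0.1157115  0.1505    ]
hinge [0.61450096 0.13766833 0.142     ]
-0.042 [0.54594481 0.07881212 0.132     ]
-0.014 [0.53967143 0.1061003  0.132     ]
0.014 [0.53339804 0.13338848 0.132     ]
0.042 [0.52712466 0.16067666 0.132     ]
```

View pics/ov.png

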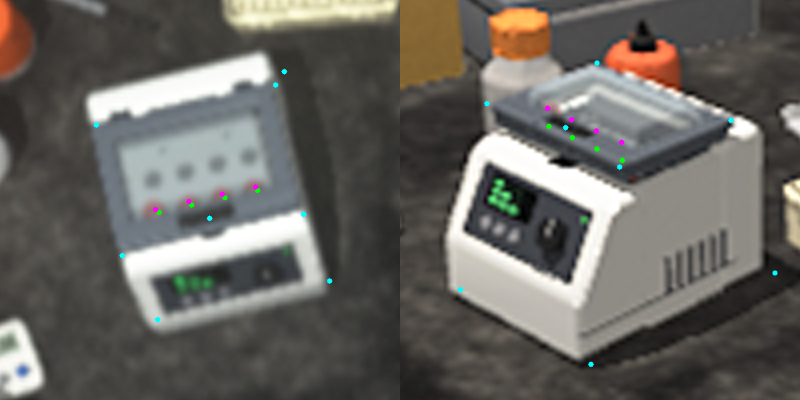

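View pics/ovt.png

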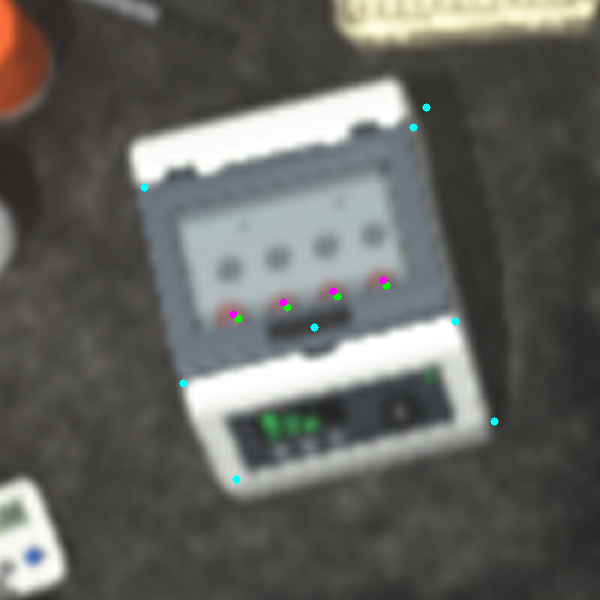

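The fit puts the pad near (0.520, 0.117, 0.150), with yaw 0.226. Next is a planner helper that prints rows for me to enter.

```bash
cat > plan.py <<'E'
import sys
from h import *
from scipy.spatial.transform import Rotation as Ro
from station import robot
YAW=.226
def W(h,p=(.5670,.1285,YAW)):
    c,q=np.cos(p[2]),np.sin(p[2]);return np.array([p[0]+c*h[0]-q*h[1],p[1]+q*h[0]+c*h[1],h[2]])
def Rt(tilt):
    hx=np.array([np.cos(YAW),np.sin(YAW),0]);hy=np.array([-hx[1],hx[0],0]);z=np.array([0,0,-1.])
    R=np.stack([-hx,hy,z],1);assert abs(np.linalg.det(R)-1)<1e-6
    return R@Ro.from_euler("y",-tilt,degrees=True).as_matrix()
def plan(h,tilt,vmax=.036,wmax=.1,n=5):
    s=robot.sense();p=s["tcp_pos"];R=Ro.from_rotvec(s["tcp_rot"]);tg=W(h);RT=Ro.from_matrix(Rt(tilt))
    print("t",round(s["time_s"],2),"tcp",p.round(4),"F",s["wrist_force"].round(1),"target",tg.round(4))
    tr=[];an=[]
    for i in range(n):
        d=tg-p;L=np.linalg.norm(d);w=(R.inv()*RT).as_rotvec();A=np.linalg.norm(w)
        if L<4e-4 and A<.004:break
        st=d*min(1,vmax/max(L,1e-9));rv=w*min(1,wmax/max(A,1e-9))
        tr.append((R.inv().apply(st)).round(4).tolist());an.append(rv.round(3).tolist())
        p=p+st;R=R*Ro.from_rotvec(rv)
    print("travel",tr,"\nangular",an,"\nleft",np.linalg.norm(tg-p).round(4))
if __name__=="__main__":
    a=[float(x) for x in sys.argv[1:]]
    plan((a[0],a[1],a[2]),a[3],*(a[4:5] or [.036]))
E
python3 plan.py -0.08 0.02 0.26 20
```

```text
t 0.1 tcp [0.251  0.5447 0.2302] F [0.4 0.3 0.2] target [0.4846 0.1301 0.26  ]
travel [[-0.0291, -0.0211, -0.0022], [-0.0272, -0.0235, -0.0013], [-0.0251, -0.0258, -0.0005], [-0.0228, -0.0279, 0.0002], [-0.0202, -0.0298, 0.0007]] 
angular [[-0.016, -0.045, -0.088], [-0.016, -0.045, -0.088], [-0.016, -0.045, -0.088], [-0.016, -0.045, -0.088], [-0.016, -0.045, -0.088]] 
left 0.2968
```

Emit:
{"fn": "move_arm", "kwargs": {"travel": [[-0.029, -0.021, -0.006], [-0.027, -0.0235, -0.005], [-0.025, -0.026, -0.004], [-0.023, -0.028, -0.003], [-0.02, -0.03, -0.002]], "angular": [[-0.016, -0.045, -0.088], [-0.016, -0.045, -0.088], [-0.016, -0.045, -0.088], [-0.016, -0.045, -0.088], [-0.016, -0.045, -0.088]], "fingers": [0, 0, 0, 0, 0]}}

```text
time_s: 0.52
tcp_pos: [0.3386, 0.387, 0.2495]
tcp_rot: [-0.054, 2.908, 0.022]
wrist_force: [0.3, -0.8, 0.6]
grip_width: 0.0255
```

```bash
python3 plan.py -0.08 0.0 0.26 20
```

```text
t 0.52 tcp [0.3386 0.387  0.2495] F [ 0.3 -0.8  0.6] target [0.489  0.1106 0.26  ]
travel [[-0.0159, -0.0322, 0.0022], [-0.0131, -0.0335, 0.0023], [-0.0101, -0.0345, 0.0022], [-0.0095, -0.0347, 0.0022], [-0.0095, -0.0347, 0.0022]] 
angular [[-0.02, -0.052, -0.083], [-0.02, -0.052, -0.083], [-0.004, -0.011, -0.017], [0.0, 0.0, -0.0], [0.0, 0.0, 0.0]] 
left 0.1349
```

Emit:
{"fn": "move_arm", "kwargs": {"travel": [[-0.016, -0.032, 0.002], [-0.013, -0.0335, 0.002], [-0.01, -0.0345, 0.002], [-0.0095, -0.0345, 0.002], [-0.0095, -0.0345, 0.002]], "angular": [[-0.02, -0.052, -0.083], [-0.02, -0.052, -0.083], [-0.004, -0.011, -0.017], [0, 0, 0], [0, 0, 0]], "fingers": [0, 0, 0, 0, 0]}}

```text
time_s: 0.93
tcp_pos: [0.4259, 0.2233, 0.2564]
tcp_rot: [-0.344, 2.762, 0.055]
wrist_force: [0.2, -0.8, 0.3]
grip_width: 0.0002
```

```bash
python3 plan.py -0.044 0.0 0.22 20
```

```text
t 0.93 tcp [0.4259 0.2233 0.2564] F [ 0.2 -0.8  0.3] target [0.5241 0.1186 0.22  ]
travel [[-0.0127, -0.0305, 0.0144], [-0.0135, -0.0301, 0.0143], [-0.0135, -0.0301, 0.0143], [-0.0135, -0.0301, 0.0143], [-0.0015, -0.0034, 0.0016]] 
angular [[0.002, 0.01, 0.021], [-0.0, -0.0, 0.0], [0.0, 0.0, -0.0], [0.0, 0.0, 0.0], [0.0, 0.0, 0.0]] 
left 0.0
```

Emit:
{"fn": "move_arm", "kwargs": {"travel": [[-0.0127, -0.0305, 0.0144], [-0.0135, -0.03, 0.0143], [-0.0135, -0.03, 0.0143], [-0.0135, -0.03, 0.0143], [-0.0015, -0.0034, 0.0016]], "angular": [[0.002, 0.01, 0.021], [0, 0, 0], [0, 0, 0], [0, 0, 0], [0, 0, 0]], "fingers": [0, 0, 0, 0, 0]}}

```text
time_s: 1.35
tcp_pos: [0.5281, 0.1076, 0.2201]
tcp_rot: [-0.306, 2.772, 0.054]
wrist_force: [0.2, 0.1, -0.6]
grip_width: 0.0001
```

```bash
python3 plan.py -0.047 0.0 0.170 20 .012;  python3 - <<'E'
from station import robot
import cv2
for n,(a,b,x,y) in dict(top=(180,280,205,305),scene=(170,270,225,325)).items():
    p,_=robot.capture(n);cv2.imwrite(f"pics/{n}1.png",cv2.resize(p[a:b,x:y],(500,500),interpolation=cv2.INTER_CUBIC))
p=[cv2.imread(f"pics/{n}1.png") for n in("top","scene")]
cv2.imwrite("pics/both1.png",cv2.resize(cv2.hconcat(p),(800,400)))
E
```

```text
t 1.35 tcp [0.5281 0.1076 0.2201] F [ 0.2  0.1 -0.6] target [0.5212 0.118  0.17  ]
travel [[0.005, 0.0027, 0.0106], [0.0049, 0.0027, 0.0106], [0.0049, 0.0027, 0.0106], [0.0049, 0.0027, 0.0106], [0.0015, 0.0008, 0.0032]] 
angular [[-0.002, 0.005, -0.006], [-0.0, 0.0, -0.0], [-0.0, -0.0, 0.0], [0.0, 0.0, 0.0], [0.0, 0.0, 0.0]] 
left 0.0
```

View pics/both1.png

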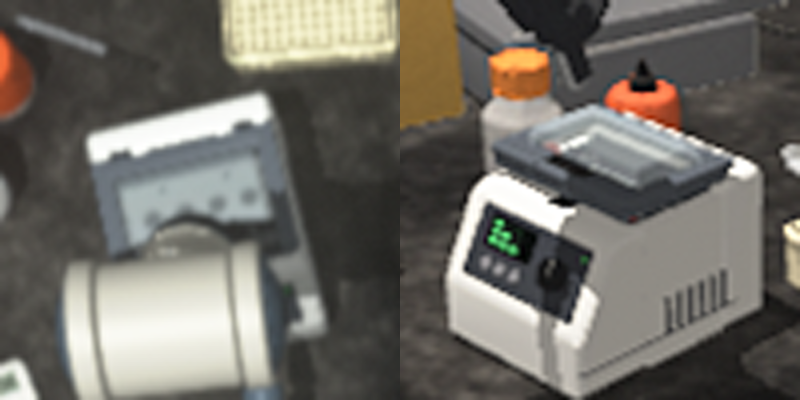

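The fingertip, at (585,80) in the scene crop, hangs above the lid. A red cap shows at the left end of the window at (553,145). Descending to the pad now.

Emit:
{"fn": "move_arm", "kwargs": {"travel": [[0.005, 0.0027, 0.0106], [0.005, 0.0027, 0.0106], [0.005, 0.0027, 0.0106], [0.005, 0.0027, 0.0106], [0.0015, 0.0008, 0.0032]], "angular": [[-0.002, 0.005, -0.006], [0, 0, 0], [0, 0, 0], [0, 0, 0], [0, 0, 0]], "fingers": [0, 0, 0, 0, 0]}}

```text
time_s: 1.87
tcp_pos: [0.5165, 0.127, 0.1685]
tcp_rot: [-0.327, 2.773, 0.063]
wrist_force: [-0.5, 0.2, -0.8]
grip_width: 0.0006
```

```bash
python3 plan.py -0.047 0.0 0.148 20 .004
```

```text
t 1.87 tcp [0.5165 0.127  0.1685] F [-0.5  0.2 -0.8] target [0.5212 0.118  0.148 ]
travel [[0.0008, -0.0017, 0.0035], [0.0008, -0.0017, 0.0035], [0.0008, -0.0017, 0.0035], [0.0008, -0.0017, 0.0035], [0.0008, -0.0017, 0.0035]] 
angular [[0.006, 0.003, 0.007], [0.0, 0.0, -0.0], [0.0, 0.0, 0.0], [0.0, 0.0, 0.0], [0.0, 0.0, 0.0]] 
left 0.0029
```

Emit:
{"fn": "move_arm", "kwargs": {"travel": [[0.001, -0.003, 0.0035], [0.001, -0.003, 0.0035], [0, -0.002, 0.0035], [0, 0, 0.0035], [0, 0, 0.001]], "angular": [[0.006, 0.003, 0.007], [0, 0, 0], [0, 0, 0], [0, 0, 0], [0, 0, 0]], "fingers": [0, 0, 0, 0, 0]}}

```text
time_s: 2.28
tcp_pos: [0.5202, 0.1227, 0.152]
tcp_rot: [-0.323, 2.776, 0.056]
wrist_force: [-1.1, -0.2, 2.4]
grip_width: -0.0003
```

```bash
python3 plan.py -0.047 0.0 0.144 20 .003
```

```text
t 2.28 tcp [0.5202 0.1227 0.152 ] F [-1.1 -0.2  2.4] target [0.5212 0.118  0.144 ]
travel [[0.0009, -0.0015, 0.0024], [0.0009, -0.0015, 0.0024], [0.0009, -0.0015, 0.0024]] 
angular [[0.002, 0.0, 0.005], [-0.0, 0.0, -0.0], [-0.0, -0.0, 0.0]] 
left 0.0003
```

Emit:
{"fn": "move_arm", "kwargs": {"travel": [[0.0009, 0, 0.0025], [0.0009, 0, 0.0025], [0.0009, 0, 0.0025], [0.0009, 0, 0.0025]], "angular": [[0, 0, 0], [0, 0, 0], [0, 0, 0], [0, 0, 0]], "fingers": [0, 0, 0, 0]}}

```text
time_s: 2.62
tcp_pos: [0.5214, 0.1226, 0.1446]
tcp_rot: [-0.321, 2.771, 0.057]
wrist_force: [-12.0, -2.1, 17.7]
grip_width: -0.0002
```

Emit:
{"fn": "move_arm", "kwargs": {"travel": [[0.014, 0, -0.021], [0.017, 0, -0.019], [0.02, 0, -0.02], [0.02, 0, -0.02], [0.02, 0, -0.02]], "angular": [[0, 0, 0], [0, 0, 0], [0, 0, 0], [0, 0, 0], [0, 0, 0]], "fingers": [0, 0, 0, 0, 0]}}

```text
time_s: 3.03
tcp_pos: [0.4021, 0.0941, 0.2021]
tcp_rot: [-0.322, 2.781, 0.056]
wrist_force: [0.3, -0.1, 0.9]
grip_width: 0.0
```

Emit:
{"fn": "move_arm", "kwargs": {"travel": [[0, 0, 0], [0, 0, 0], [0, 0, 0], [0, 0, 0], [0, 0, 0]], "angular": [[0, 0, 0], [0, 0, 0], [0, 0, 0], [0, 0, 0], [0, 0, 0]], "fingers": [0, 0, 0, 0, 0]}}

```text
time_s: 3.45
tcp_pos: [0.4016, 0.0934, 0.2047]
tcp_rot: [-0.319, 2.774, 0.055]
wrist_force: [-0.2, 0.9, -0.6]
grip_width: -0.0004
```

Emit:
{"fn": "move_arm", "kwargs": {"travel": [[0, 0, 0], [0, 0, 0], [0, 0, 0], [0, 0, 0], [0, 0, 0]], "angular": [[0, 0, 0], [0, 0, 0], [0, 0, 0], [0, 0, 0], [0, 0, 0]], "fingers": [0, 0, 0, 0, 0]}}

```text
time_s: 3.87
tcp_pos: [0.4022, 0.0936, 0.2008]
tcp_rot: [-0.32, 2.781, 0.055]
wrist_force: [0.3, 0.6, 0.3]
grip_width: -0.0001
```

Emit:
{"fn": "move_arm", "kwargs": {"travel": [[0, 0, 0], [0, 0, 0], [0, 0, 0], [0, 0, 0], [0, 0, 0]], "angular": [[0, 0, 0], [0, 0, 0], [0, 0, 0], [0, 0, 0], [0, 0, 0]], "fingers": [0, 0, 0, 0, 0]}}

```text
time_s: 4.28
tcp_pos: [0.4022, 0.0937, 0.2007]
tcp_rot: [-0.321, 2.782, 0.055]
wrist_force: [-0.1, 0.8, 0.4]
grip_width: -0.0
```

```bash
cat > look.py <<'E'
import sys
from station import robot
import cv2,pickle
d={};ps=[]
for n,(a,b,x,y) in dict(top=(180,280,205,305),scene=(150,250,225,325)).items():
    p,z=robot.capture(n);d[n]=(p,z,robot.camera_model(n));ps.append(cv2.resize(p[a:b,x:y],(400,400),interpolation=cv2.INTER_CUBIC))
cv2.imwrite(f"pics/both{sys.argv[1]}.png",cv2.hconcat(ps));pickle.dump(d,open(f"d{sys.argv[1]}.pkl","wb"))
E
python3 look.py 2
```

```text
(no output)
```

View pics/both2.png

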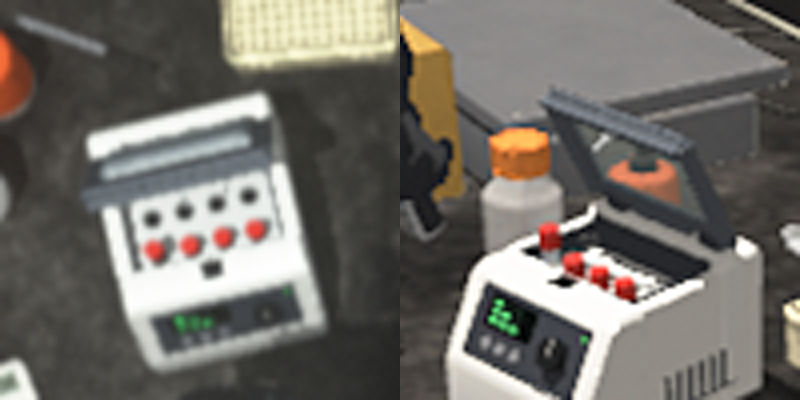

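The lid stands open. The leftmost cap, at (154,250) in the top crop and (550,235) in the scene crop, is the proud one. Measuring the caps from both views:

```bash
python3 - <<'E'
from h import *
from plan import W
d=pickle.load(open("d2.pkl","rb"))
for n,(a,b,x,y) in dict(top=(235,250,235,275),scene=(200,230,250,290)).items():
    p=d[n][0].astype(int);m=((p[...,2]>120)&(p[...,1]<90)&(p[...,0]<90)).astype("uint8");k=np.zeros_like(m);k[a:b,x:y]=m[a:b,x:y]
    N,_,st,c=cv2.connectedComponentsWithStats(k)
    for i in range(1,N):print(n,c[i].round(1),st[i],[ray(d[n][2],*c[i],z).round(4)[:2] for z in(.128,.144)])
for y in(.042,.014,-.014,-.042):
    h=(-.03,y,.144 if y>.04 else .128);print(y,W(h).round(4),proj(d["top"][2],W(h)),proj(d["scene"][2],W(h)))
E
python3 plan.py -0.036 0.042 0.19 20
```

```text
top [268.8 237.2] [267 236   4   4  11] [array([0.5465, 0.0799]), array([0.5436, 0.078 ])]
top [260.8 239. ] [259 238   4   3  10] [array([0.5403, 0.1065]), array([0.5375, 0.1044])]
top [243.8 242.3] [242 241   4   4  12] [array([0.5289, 0.1631]), array([0.5262, 0.1605])]
top [252.8 241. ] [251 240   4   3  10] [array([0.5335, 0.133 ]), array([0.5307, 0.1307])]
scene [261.6 209.2] [260 207   5   6  23] [array([0.5369, 0.1811]), array([0.5217, 0.15  ])]
scene [267.8 215.3] [266 213   5   6  18] [array([0.5328, 0.1324]), array([0.5178, 0.1025])]
scene [274.3 218.5] [273 217   4   5  15] [array([0.539 , 0.1021]), array([0.5238, 0.073 ])]
scene [280.8 221.8] [279 220   5   5  20] [array([0.5447, 0.0727]), array([0.5293, 0.0443])]
0.042 [0.5284 0.1627 0.144 ] [243.09959986 241.70307136] [261.64593152 207.25139882]
0.014 [0.5346 0.1354 0.128 ] [252.09700196 240.66083908] [267.83192703 214.77908465]
-0.014 [0.5409 0.1081 0.128 ] [260.31607374 238.81460982] [273.92521895 217.64142787]
-0.042 [0.5472 0.0808 0.128 ] [268.5293969  236.96967186] [280.16142403 220.570905  ]
t 4.38 tcp [0.4022 0.0937 0.2007] F [-0.   0.1  0.2] target [0.5225 0.1614 0.19  ]
travel [[-0.0315, 0.01, 0.0142], [-0.0314, 0.0101, 0.0144], [-0.0314, 0.0101, 0.0144], [-0.0265, 0.0086, 0.0122]] 
angular [[0.001, -0.006, 0.003], [-0.0, 0.0, 0.0], [0.0, 0.0, 0.0], [0.0, 0.0, 0.0]] 
left 0.0
```

Emit:
{"fn": "move_arm", "kwargs": {"travel": [[-0.0315, 0.01, 0.014], [-0.0315, 0.01, 0.014], [-0.031, 0.01, 0.014], [-0.022, 0.008, 0.012], [0, 0, 0]], "angular": [[0, -0.006, 0], [0, 0, 0], [0, 0, 0], [0, 0, 0], [0, 0, 0]], "fingers": [0, 0, 0, 0, 0]}}

```text
time_s: 4.8
tcp_pos: [0.523, 0.1618, 0.1941]
tcp_rot: [-0.315, 2.764, 0.055]
wrist_force: [-0.6, -0.7, 0.4]
grip_width: -0.0001
```

```bash
python3 plan.py -0.033 0.041 0.160 20 .01
```

```text
t 4.8 tcp [0.523  0.1618 0.1941] F [-0.6 -0.7  0.4] target [0.5257 0.1611 0.16  ]
travel [[0.0029, -0.0004, 0.0096], [0.0028, -0.0004, 0.0096], [0.0028, -0.0004, 0.0096], [0.0012, -0.0002, 0.004]] 
angular [[-0.001, 0.012, 0.001], [-0.0, -0.0, -0.0], [0.0, 0.0, 0.0], [0.0, 0.0, 0.0]] 
left 0.0
```

Emit:
{"fn": "move_arm", "kwargs": {"travel": [[0.003, 0, 0.0095], [0.003, 0, 0.0095], [0.003, 0, 0.0095], [0.001, 0, 0.004], [0, 0, 0]], "angular": [[0, 0.012, 0], [0, 0, 0], [0, 0, 0], [0, 0, 0], [0, 0, 0]], "fingers": [0, 0, 0, 0, 0]}}

```text
time_s: 5.22
tcp_pos: [0.5235, 0.1616, 0.1551]
tcp_rot: [-0.318, 2.781, 0.053]
wrist_force: [0.5, -0.4, -0.1]
grip_width: -0.0002
```

```bash
python3 plan.py -0.033 0.041 0.140 20 .004; python3 look.py 3
```

```text
t 5.22 tcp [0.5235 0.1616 0.1551] F [ 0.5 -0.4 -0.1] target [0.5257 0.1611 0.14  ]
travel [[0.0008, -0.0003, 0.0039], [0.0009, -0.0003, 0.0039], [0.0009, -0.0003, 0.0039], [0.0007, -0.0002, 0.0032]] 
angular [[-0.001, -0.005, 0.002], [-0.0, 0.0, -0.0], [0.0, 0.0, 0.0], [0.0, 0.0, 0.0]] 
left 0.0
```

View pics/both3.png

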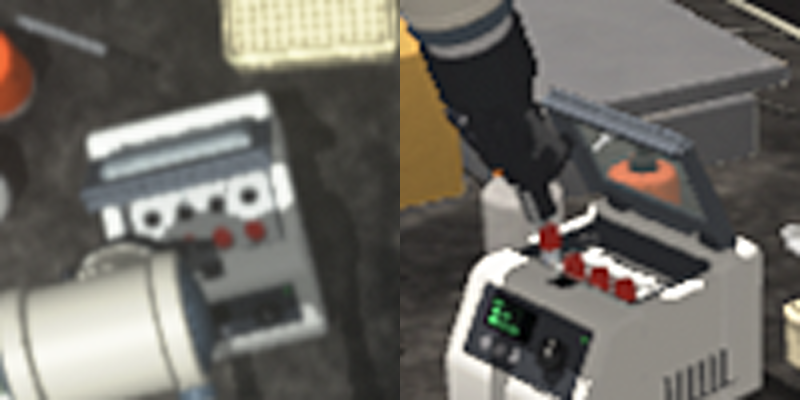

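The fingertip is centred just above the proud cap, at (548,225) in the scene crop. Pushing down.

Emit:
{"fn": "move_arm", "kwargs": {"travel": [[0.001, 0, 0.004], [0.001, 0, 0.004], [0.001, 0, 0.004], [0.001, 0, 0.003]], "angular": [[0, 0, 0], [0, 0, 0], [0, 0, 0], [0, 0, 0]], "fingers": [0, 0, 0, 0]}}

```text
time_s: 5.65
tcp_pos: [0.526, 0.1618, 0.1446]
tcp_rot: [-0.316, 2.772, 0.054]
wrist_force: [-3.3, -0.4, 3.6]
grip_width: 0.0
```

Emit:
{"fn": "move_arm", "kwargs": {"travel": [[0.001, 0, 0.003], [0.001, 0, 0.003], [0.001, 0, 0.003]], "angular": [[0, 0, 0], [0, 0, 0], [0, 0, 0]], "fingers": [0, 0, 0]}}

```text
time_s: 5.9
tcp_pos: [0.5261, 0.1619, 0.1355]
tcp_rot: [-0.316, 2.772, 0.054]
wrist_force: [-5.1, -0.5, 3.9]
grip_width: 0.0001
```

Emit:
{"fn": "move_arm", "kwargs": {"travel": [[0.001, 0, 0.002], [0.001, 0, 0.002]], "angular": [[0, 0, 0], [0, 0, 0]], "fingers": [0, 0]}}

```text
time_s: 6.07
tcp_pos: [0.5263, 0.1619, 0.1322]
tcp_rot: [-0.315, 2.769, 0.054]
wrist_force: [-6.0, -0.8, 14.2]
grip_width: -0.0002
```

Emit:
{"fn": "move_arm", "kwargs": {"travel": [[0.001, 0, 0.002], [0, 0, 0.001]], "angular": [[0, 0, 0], [0, 0, 0]], "fingers": [0, 0]}}

```text
time_s: 6.23
tcp_pos: [0.5271, 0.1621, 0.1324]
tcp_rot: [-0.315, 2.765, 0.055]
wrist_force: [-10.9, -2.2, 7.7]
grip_width: 0.0004
```

Force rose sharply at TCP z ≈ 0.132, so the tube has bottomed. Retracting up and back, then checking.

Emit:
{"fn": "move_arm", "kwargs": {"travel": [[-0.003, 0, -0.01], [0, 0, -0.025], [0.01, -0.005, -0.03], [0.015, -0.01, -0.03], [0.02, -0.01, -0.03]], "angular": [[0, 0, 0], [0, 0, 0], [0, 0, 0], [0, 0, 0], [0, 0, 0]], "fingers": [0, 0, 0, 0, 0]}}

```text
time_s: 6.65
tcp_pos: [0.4496, 0.1195, 0.2289]
tcp_rot: [-0.32, 2.778, 0.054]
wrist_force: [1.1, 0.3, 0.9]
grip_width: -0.0001
```

Emit:
{"fn": "move_arm", "kwargs": {"travel": [[0.03, 0, -0.02], [0.03, 0, -0.02], [0.01, 0, 0]], "angular": [[0, 0, 0], [0, 0, 0], [0, 0, 0]], "fingers": [0, 0, 0]}}

```text
time_s: 6.9
tcp_pos: [0.37, 0.0993, 0.2509]
tcp_rot: [-0.317, 2.765, 0.053]
wrist_force: [0.5, 0.5, -0.2]
grip_width: -0.0
```

```bash
python3 look.py 4;python3 - <<'E'
from h import *
from station import robot
print(robot.sense()["joints"].round(3))
d=pickle.load(open("d4.pkl","rb"))
for n,(a,b,x,y) in dict(top=(235,250,235,275),scene=(200,230,250,290)).items():
    p=d[n][0].astype(int);m=((p[...,2]>120)&(p[...,1]<90)&(p[...,0]<90)).astype("uint8");k=np.zeros_like(m);k[a:b,x:y]=m[a:b,x:y]
    N,_,st,c=cv2.connectedComponentsWithStats(k)
    for i in range(1,N):print(n,c[i].round(1),st[i])
E
```

```text
[ 0.153 -0.848  1.954  0.023  1.679 -1.639]
top [268.8 237.2] [267 236   4   4  11]
top [260.8 239. ] [259 238   4   3  10]
top [252.8 241. ] [251 240   4   3  10]
top [244.6 243.1] [243 242   4   4  12]
scene [264.5 213.9] [260 210  11   9  41]
scene [274.3 218.5] [273 217   4   5  15]
scene [280.8 221.8] [279 220   5   5  20]
```

View pics/both4.png

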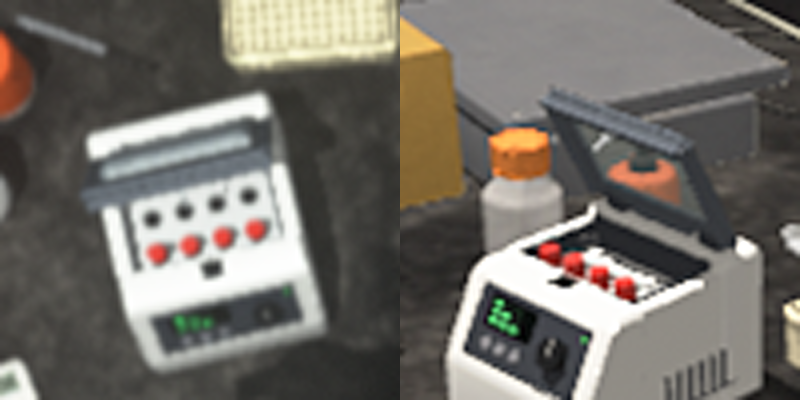

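All four caps now line up evenly, 8 px apart at rows 243 to 237 in the top view. The lid is still open. I'll go over the lid and behind its edge.

```bash
python3 plan.py -0.05 0 0.31 15 .03
```

```text
t 7.0 tcp [0.3712 0.0997 0.2479] F [0.3 0.6 0.7] target [0.5183 0.1173 0.31  ]
travel [[-0.0298, -0.003, -0.0013], [-0.0296, -0.003, -0.0041], [-0.0296, -0.003, -0.0041], [-0.0296, -0.003, -0.0041], [-0.0296, -0.003, -0.0041]] 
angular [[-0.002, 0.095, 0.002], [0.0, -0.0, 0.0], [0.0, 0.0, 0.0], [0.0, 0.0, 0.0], [0.0, 0.0, 0.0]] 
left 0.0106
```

Emit:
{"fn": "move_arm", "kwargs": {"travel": [[-0.03, -0.003, -0.004], [-0.03, -0.003, -0.006], [-0.03, -0.003, -0.006], [-0.03, -0.003, -0.006], [-0.03, -0.003, -0.004]], "angular": [[0, 0.03, 0], [0, 0.03, 0], [0, 0.03, 0], [0, 0, 0], [0, 0, 0]], "fingers": [0, 0, 0, 0, 0]}}

```text
time_s: 7.42
tcp_pos: [0.5098, 0.1168, 0.3124]
tcp_rot: [-0.328, 2.861, 0.039]
wrist_force: [-0.9, -1.0, 0.3]
grip_width: -0.0002
```

```bash
python3 plan.py 0.055 0 0.30 15 .03
```

```text
t 7.42 tcp [0.5098 0.1168 0.3124] F [-0.9 -1.   0.3] target [0.6206 0.1408 0.3   ]
travel [[-0.028, -0.0004, 0.0109], [-0.028, -0.0004, 0.0109], [-0.028, -0.0004, 0.0109], [-0.0224, -0.0003, 0.0087]] 
angular [[-0.002, 0.001, 0.003], [0.0, -0.0, -0.0], [0.0, 0.0, 0.0], [0.0, 0.0, 0.0]] 
left 0.0
```

Emit:
{"fn": "move_arm", "kwargs": {"travel": [[-0.028, 0, 0.0105], [-0.028, 0, 0.0105], [-0.028, 0, 0.0105], [-0.02, 0, 0.008], [0, 0, 0]], "angular": [[0, 0, 0], [0, 0, 0], [0, 0, 0], [0, 0, 0], [0, 0, 0]], "fingers": [0, 0, 0, 0, 0]}}

```text
time_s: 7.83
tcp_pos: [0.6341, 0.1449, 0.2914]
tcp_rot: [-0.328, 2.866, 0.038]
wrist_force: [0.4, 0.2, -0.5]
grip_width: 0.0001
```

```bash
cat > arc.py <<'E'
# heater-frame TCP targets along the closing arc
import numpy as np
def tcp(th,tilt,r=.100,h=.0085):
    t=np.radians(tilt);return (.05-r*np.cos(th)+h*np.sin(th)+.011*np.cos(t),0,.142+r*np.sin(th)+h*np.cos(th)+.011*np.sin(t))
if __name__=="__main__":
    for th,ti in((1.1,15),(.9,18),(.7,21),(.5,25),(.3,29),(.15,32),(0,33),(-.073,33)):print(th,ti,np.round(tcp(th,ti),4))
E
python3 arc.py; python3 plan.py 0.045 0 0.245 15 .02; python3 look.py 5
```

```text
1.1 15 [0.0228 0.     0.2378]
0.9 18 [0.005 0.    0.229]
0.7 21 [-0.0107  0.      0.2169]
0.5 25 [-0.0237  0.      0.2021]
0.3 29 [-0.0334  0.      0.185 ]
0.15 32 [-0.0383  0.      0.1712]
0 33 [-0.0408  0.      0.1565]
-0.073 33 [-0.0411  0.      0.1492]
t 7.83 tcp [0.6341 0.1449 0.2914] F [ 0.4  0.2 -0.5] target [0.6109 0.1386 0.245 ]
travel [[0.0134, -0.0003, 0.0148], [0.0135, -0.0004, 0.0148], [0.0083, -0.0002, 0.009]] 
angular [[-0.002, -0.004, 0.002], [0.0, 0.0, 0.0], [0.0, 0.0, 0.0]] 
left 0.0
```

View pics/both5.png

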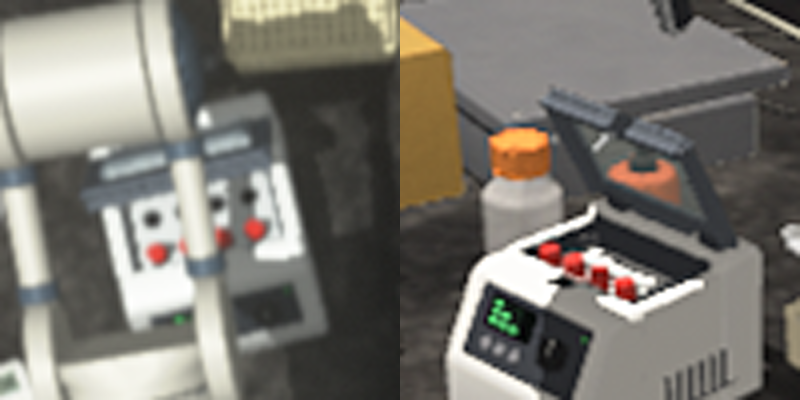

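The fingertip, at (675,25) in the scene crop, is above and behind the lid edge. Going down behind the pad.

Emit:
{"fn": "move_arm", "kwargs": {"travel": [[0.0115, 0, 0.0148], [0.0115, 0, 0.0148], [0.0085, 0, 0.0125], [0, 0, 0]], "angular": [[0, 0, 0], [0, 0, 0], [0, 0, 0], [0, 0, 0]], "fingers": [0, 0, 0, 0]}}

```text
time_s: 8.27
tcp_pos: [0.6113, 0.1398, 0.2429]
tcp_rot: [-0.329, 2.864, 0.038]
wrist_force: [-0.5, -0.2, 0.3]
grip_width: -0.0001
```

```bash
python3 plan.py 0.026 0 0.237 15 .01; python3 look.py 6
```

```text
t 8.27 tcp [0.6113 0.1398 0.2429] F [-0.5 -0.2  0.3] target [0.5923 0.1343 0.237 ]
travel [[0.01, -0.0005, 0.0003], [0.01, -0.0005, 0.0003], [0.0006, -0.0, 0.0]] 
angular [[-0.002, -0.002, 0.003], [-0.0, 0.0, -0.0], [0.0, 0.0, 0.0]] 
left 0.0
```

View pics/both6.png

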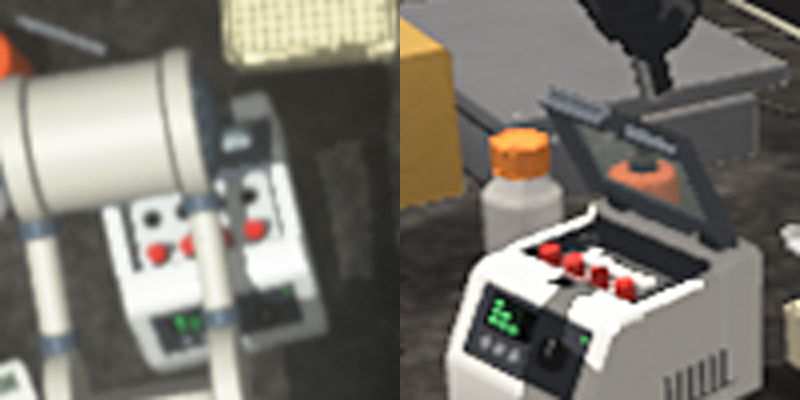

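Emit:
{"fn": "move_arm", "kwargs": {"travel": [[0.009, 0, 0], [0.009, 0, 0.001], [0.004, 0, 0.001], [0, 0, 0]], "angular": [[0, 0, 0], [0, 0, 0], [0, 0, 0], [0, 0, 0]], "fingers": [0, 0, 0, 0]}}

```text
time_s: 8.7
tcp_pos: [0.5929, 0.1354, 0.2454]
tcp_rot: [-0.327, 2.849, 0.039]
wrist_force: [0.2, 0.2, 0.6]
grip_width: 0.0003
```

```bash
python3 plan.py 0.0135 0 0.2335 16.5 .01
```

```text
t 8.7 tcp [0.5929 0.1354 0.2454] F [0.2 0.2 0.6] target [0.5802 0.1315 0.2335]
travel [[0.009, -0.0005, 0.0044], [0.0071, -0.0004, 0.0034]] 
angular [[-0.003, -0.013, 0.003], [0.0, 0.0, -0.0]] 
left 0.0
```

Emit:
{"fn": "move_arm", "kwargs": {"travel": [[0.001, 0, 0.005], [0.001, 0, 0.005], [0, 0, 0]], "angular": [[0, 0, 0], [0, 0, 0], [0, 0, 0]], "fingers": [0, 0, 0]}}

```text
time_s: 8.95
tcp_pos: [0.5945, 0.1357, 0.237]
tcp_rot: [-0.327, 2.845, 0.04]
wrist_force: [-0.0, -1.1, -0.9]
grip_width: 0.0003
```

```bash
python3 plan.py 0.0135 0 0.2325 16.5 .01
```

```text
t 8.95 tcp [0.5945 0.1357 0.237 ] F [-0.  -1.1 -0.9] target [0.5802 0.1315 0.2325]
travel [[0.01, -0.0005, 0.0002], [0.0056, -0.0003, 0.0]] 
angular [[-0.003, -0.009, 0.003], [0.0, 0.0, 0.0]] 
left 0.0
```

Emit:
{"fn": "move_arm", "kwargs": {"travel": [[0.008, 0, 0.001], [0.007, 0, 0.001], [0, 0, 0]], "angular": [[0, -0.009, 0], [0, 0, 0], [0, 0, 0]], "fingers": [0, 0, 0]}}

```text
time_s: 9.2
tcp_pos: [0.5817, 0.1326, 0.2303]
tcp_rot: [-0.326, 2.835, 0.041]
wrist_force: [2.7, 0.0, 1.7]
grip_width: 0.0001
```

```bash
python3 plan.py 0.005 0 0.228 18 .01; python3 look.py 7
```

```text
t 9.2 tcp [0.5817 0.1326 0.2303] F [2.7 0.  1.7] target [0.5719 0.1296 0.228 ]
travel [[0.01, -0.0006, -0.0007], [0.0006, -0.0, -0.0001]] 
angular [[-0.004, -0.025, 0.003], [0.0, -0.0, -0.0]] 
left 0.0
```

View pics/both7.png

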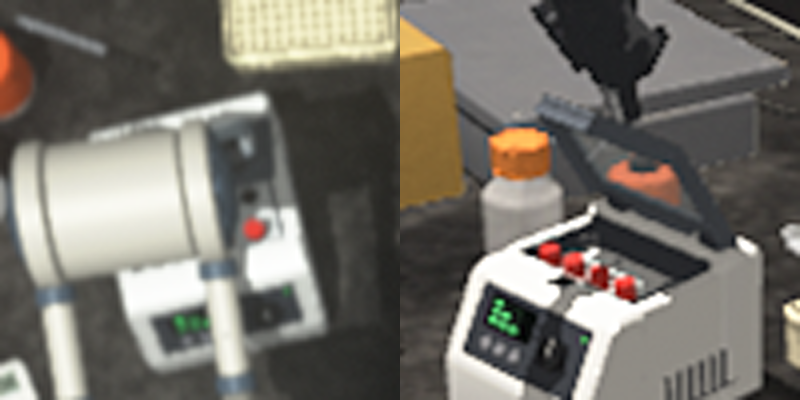

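Force is about 3 N and the lid is turning down. Following the arc.

```bash
cat > arcplan.py <<'E'
import sys
from plan import *
from arc import tcp
def tl(th):return np.interp(th,[-.073,0,.15,.3,.5,.7,.9,1.1],[33,33,32,29,25,21,18,15])
s=robot.sense();p=s["tcp_pos"];R=Ro.from_rotvec(s["tcp_rot"]);print(p.round(4),s["wrist_force"].round(1))
tr=[];an=[]
for th in map(float,sys.argv[1:]):
    tg=W(tcp(th,tl(th)));RT=Ro.from_matrix(Rt(tl(th)))
    tr.append(R.inv().apply(tg-p).round(4).tolist());an.append((R.inv()*RT).as_rotvec().round(3).tolist());p,R=tg,RT
print(tr,an,sep="\n")
E
python3 arcplan.py .92 .83 .74 .65 .56
```

```text
[0.5824 0.1328 0.2309] [ 1.6 -0.1 -1. ]
[[0.0092, -0.0007, -0.0019], [0.0086, -0.0, 0.0024], [0.0084, 0.0, 0.003], [0.0082, -0.0, 0.0035], [0.0079, 0.0, 0.004]]
[[-0.003, -0.018, 0.003], [0.0, -0.024, 0.0], [-0.0, -0.024, -0.0], [0.0, -0.028, 0.0], [0.0, -0.031, -0.0]]
```

Emit:
{"fn": "move_arm", "kwargs": {"travel": [[0.009, 0, 0], [0.0086, 0, 0.0024], [0.0084, 0, 0.003], [0.0082, 0, 0.0035], [0.008, 0, 0.004]], "angular": [[0, -0.018, 0], [0, -0.024, 0], [0, -0.024, 0], [0, -0.028, 0], [0, -0.031, 0]], "fingers": [0, 0, 0, 0, 0]}}

```text
time_s: 9.72
tcp_pos: [0.5524, 0.1254, 0.21]
tcp_rot: [-0.31, 2.695, 0.061]
wrist_force: [0.0, -0.7, 3.8]
grip_width: -0.0001
```

```bash
python3 arcplan.py .5 .4 .3 .22 .14;python3 look.py 8
```

```text
[0.5524 0.1254 0.21  ] [ 0.  -0.7  3.8]
[[0.0113, -0.0002, 0.0035], [0.0083, 0.0, 0.0053], [0.0079, -0.0, 0.0058], [0.006, -0.0, 0.005], [0.0058, 0.0, 0.0053]]
[[-0.004, -0.006, 0.004], [0.0, -0.035, 0.0], [0.0, -0.035, -0.0], [-0.0, -0.028, 0.0], [0.0, -0.026, 0.0]]
```

View pics/both8.png

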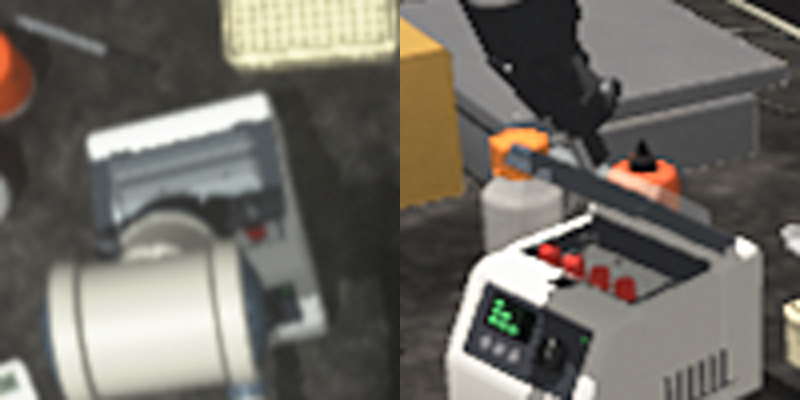

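The lid is about half down with the fingertip on the pad, at (605,160) in the scene crop. Continuing.

Emit:
{"fn": "move_arm", "kwargs": {"travel": [[0.011, 0, 0.0035], [0.0083, 0, 0.0053], [0.008, 0, 0.0058], [0.006, 0, 0.005], [0.0058, 0, 0.0053]], "angular": [[0, -0.006, 0], [0, -0.035, 0], [0, -0.035, 0], [0, -0.028, 0], [0, -0.026, 0]], "fingers": [0, 0, 0, 0, 0]}}

```text
time_s: 10.23
tcp_pos: [0.5329, 0.1205, 0.177]
tcp_rot: [-0.294, 2.556, 0.079]
wrist_force: [-1.5, -0.0, 4.4]
grip_width: -0.0001
```

```bash
python3 arcplan.py .1 .05 0 -.03 -.06
```

```text
[0.5329 0.1205 0.177 ] [-1.5 -0.   4.4]
[[0.0094, 0.0002, 0.0066], [0.0033, -0.0, 0.0037], [0.0032, 0.0, 0.0038], [0.0018, 0.0, 0.0024], [0.0017, -0.0, 0.0025]]
[[-0.004, 0.007, 0.004], [0.0, -0.006, -0.0], [0.0, -0.006, 0.0], [0.0, 0.0, 0.0], [0.0, 0.0, 0.0]]
```

Emit:
{"fn": "move_arm", "kwargs": {"travel": [[0.008, 0, 0.006], [0.0035, 0, 0.0037], [0.0032, 0, 0.0038], [0.002, 0, 0.0025]], "angular": [[0, 0, 0], [0, -0.003, 0], [0, 0, 0], [0, 0, 0]], "fingers": [0, 0, 0, 0]}}

```text
time_s: 10.57
tcp_pos: [0.5284, 0.1193, 0.1558]
tcp_rot: [-0.294, 2.552, 0.08]
wrist_force: [-1.6, -1.0, 2.9]
grip_width: 0.0002
```

```bash
python3 arcplan.py -.04 -.073;python3 look.py 9
```

```text
[0.5284 0.1193 0.1558] [-1.6 -1.   2.9]
[[0.0029, 0.0003, 0.002], [0.0019, 0.0, 0.0027]]
[[-0.003, -0.001, 0.004], [0.0, 0.0, 0.0]]
```

View pics/both9.png

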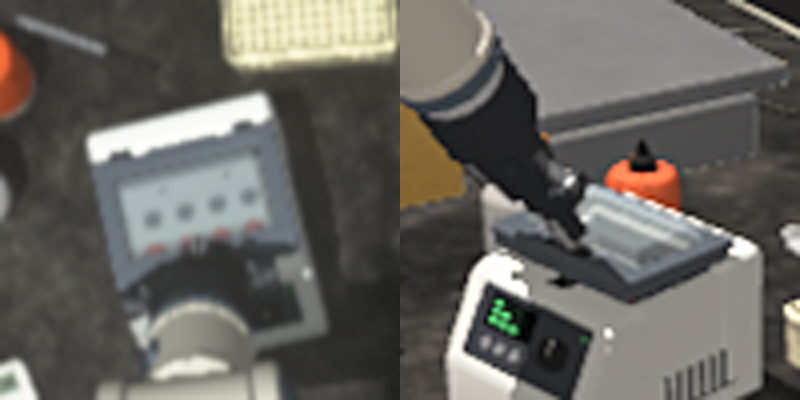

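The lid is nearly shut. Pressing to the stop.

Emit:
{"fn": "move_arm", "kwargs": {"travel": [[0.0014, 0, 0.0021], [0.0014, 0, 0.0021], [0.0014, 0, 0.0021], [0.0014, 0, 0.0021]], "angular": [[0, 0, 0], [0, 0, 0], [0, 0, 0], [0, 0, 0]], "fingers": [0, 0, 0, 0]}}

```text
time_s: 11.0
tcp_pos: [0.5282, 0.1193, 0.1475]
tcp_rot: [-0.295, 2.554, 0.079]
wrist_force: [-13.7, -3.7, 12.5]
grip_width: -0.0003
```

Emit:
{"fn": "move_arm", "kwargs": {"travel": [[0.002, 0, 0.002], [0.002, 0, 0.002]], "angular": [[0, 0, 0], [0, 0, 0]], "fingers": [0, 0]}}

```text
time_s: 11.17
tcp_pos: [0.5281, 0.1192, 0.1472]
tcp_rot: [-0.295, 2.548, 0.079]
wrist_force: [-11.0, -2.6, 12.7]
grip_width: -0.0002
```

It no longer moves, so it is at the stop. Releasing up and back.

Emit:
{"fn": "move_arm", "kwargs": {"travel": [[-0.003, 0, -0.005], [-0.004, 0, -0.012], [0, 0, -0.025], [0, 0, -0.03], [0, 0, -0.03]], "angular": [[0, 0, 0], [0, 0, 0], [0, 0, 0], [0, 0, 0], [0, 0, 0]], "fingers": [0, 0, 0, 0, 0]}}

```text
time_s: 11.58
tcp_pos: [0.4767, 0.108, 0.2289]
tcp_rot: [-0.297, 2.566, 0.079]
wrist_force: [-0.0, 0.1, 1.6]
grip_width: 0.0003
```

Emit:
{"fn": "move_arm", "kwargs": {"travel": [[0, -0.03, -0.02], [0, -0.03, -0.01], [0, -0.03, 0], [0, 0, 0], [0, 0, 0]], "angular": [[0, 0, 0], [0, 0, 0], [0, 0, 0], [0, 0, 0], [0, 0, 0]], "fingers": [0, 0, 0, 0, 0]}}

```text
time_s: 12.0
tcp_pos: [0.4809, 0.016, 0.2644]
tcp_rot: [-0.306, 2.554, 0.078]
wrist_force: [0.8, -0.9, -0.1]
grip_width: 0.0
```

Emit:
{"fn": "move_arm", "kwargs": {"travel": [[0, 0, 0], [0, 0, 0], [0, 0, 0], [0, 0, 0], [0, 0, 0]], "angular": [[0, 0, 0], [0, 0, 0], [0, 0, 0], [0, 0, 0], [0, 0, 0]], "fingers": [0, 0, 0, 0, 0]}}

```text
time_s: 12.42
tcp_pos: [0.4805, 0.0191, 0.2613]
tcp_rot: [-0.311, 2.558, 0.082]
wrist_force: [0.2, -0.3, 0.7]
grip_width: 0.0002
```

```bash
python3 look.py 10; python3 -c "
from station import robot;s=robot.sense();print(s['joints'],s['time_s'],s['tcp_pos'])"
```

```text
[-0.18775529 -0.74666448  1.93558982  0.22184905  1.42920451 -1.97246727] 12.5167 [0.48050728 0.01885804 0.26147462]
```

View pics/both10.png

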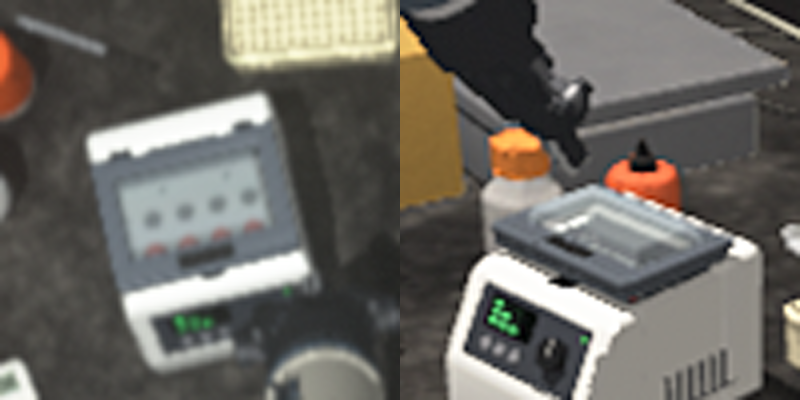

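The lid is shut at the same place as at the start, 1.2 s after release. I'll compare it with the first pictures and hand in.

Run:
```python
import pickle,numpy as np
a=pickle.load(open("d0.pkl","rb"));b=pickle.load(open("d10.pkl","rb"))
for nm,n,r in [("lid","scene",(195,225,248,312)),("timer","scene",(225,245,195,230)),("bench right","scene",(290,440,270,440)),("bottles top","top",(180,240,175,215)),("tape/tube/marker top","top",(225,305,360,470))]:
    x,y=[d[n][0][r[0]:r[1],r[2]:r[3]].astype(int) for d in(a,b)];e=np.abs(x-y).max(2);print(nm,e.mean().round(2),(e>40).sum())
from station import robot
print(robot.hand_in())
```

```text
lid 1.2 5
timer 12.58 65
bench right 1.63 2
bottles top 2.4 0
tape/tube/marker top 2.04 0
the job is handed in; nothing more can be done
None
```

The job is handed in at about 12.5 s of the 58 s allowed. No verdict was reported, so these are my own checks.

- **Opening:** I pressed the front edge of the lid to its stop (about 18 N) and let go. The next pictures showed the lid standing fully open.
- **Tube:** The leftmost tube was the proud one. I pushed it down with the shut fingertips until the force jumped at TCP height 0.132 m. Afterwards all four caps lined up evenly in the top view.
- **Closing:** I pushed the lid down along its arc from behind to the stop, where it stopped moving at about 13 N vertical, then let go.

**Last checks:**
- The lid was still shut more than 1 s after I let go, and its pixels matched the first picture (mean difference 1.2).
- The arm stood clear of everything.
- The bottles, and the area with the tape, loose tube and marker, looked unchanged.
- The timer area did differ from the first picture (mean difference 12.6, 65 pixels over the threshold). The arm's shadow lay there in the first picture, and the arm never came near the timer. I put the difference down to that and did not check it separately.

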